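# Hold the brake lid of a wire pay-off stand open

## Task

I want to get at the brake under the hinged lid of the wire pay-off stand, but the reel on the spindle overhangs that lid: slide the reel straight up off its spindle and stand it flat in the aluminium tray without dropping it. Then lift the lid, best by its pull bar, to about 60 degrees open and hold it there for me, since it falls shut by itself: finish while still holding it, without letting go. Leave the other things on the bench where they lie.

Things in the scene. Friction and masses are not known exactly. Their poses are not given: they have to be found in the camera images.
- wire_stand: Wire pay-off stand: a grey sheet-metal box 160 (x) x 130 (y) x 88 mm high, fixed to the bench. Origin: centre of its underside; x runs from the front (the side with the pull bar) to the back, z up. The front part is the brake compartment under the hinged lid; on the deck behind the lid stands the spindle. The lid's front edge is flush with the box front at x = -75 mm. A small knurled knob (20 mm) sticks out 12 mm low on the +y side.
- spindle_tip (a point): Top of the upright steel spindle, 10 mm in diameter, at x = +48, y = 0, z = 148 mm of the stand. The spindle stands on a seat washer whose top, where the reel rests, is 91 mm above the bench.
- wire_reel: Reel of copper wire with grey flanges, 64 mm in diameter, 40 mm high, bore 14 mm, about 0.28 kg. Origin: centre of its underside, z along its axis. At the start it sits on the spindle, its underside 91 mm above the bench and 3 mm above the lid, overhanging the lid by 14 mm; the spindle stands out 17 mm above it. To be clear of the spindle its underside must rise 57 mm. It can be gripped across the flanges from above, in any direction.
- catch_tray: Loose bent-aluminium tray, 182 (x) x 107 (y) mm outside, rim 20 mm high, about 170 x 94 mm free inside, floor 1.6 mm thick. Origin: centre of its underside, x along its length. Empty at the start. The tray and the stand may trade places.
- brake_lid (a joint): Opening angle of the lid in rad: 0 shut (as at the start), growing as the front edge is lifted; 60 degrees is 1.047; stop at 1.45. Plain hinge with no stay: the lid (0.42 kg) falls shut from any angle.
- lid_hinge (a point): Middle of the lid's hinge line, at x = +30, y = 0, z = 85 mm of the stand; the hinge line runs along the stand's y.
- lid_bar (a point): Middle of the lid's pull bar: a round steel bar, 9 mm in diameter, parallel to the hinge line, 68 mm of it free between its two bent legs. It lies in the plane of the lid, 42 mm in front of the box front, so that fingers can pass down on both sides of it; 89 mm above the bench when the lid is shut, 147 mm from the hinge line. It moves with the lid and may turn between the fingers.
- tweezers: Bystander: steel tweezers, 150 x 17 x 9 mm, lying between stand and tray; origin at the centre of the underside.
- round_pliers: Bystander: small pliers with dipped handles, 140 x 49 x 12 mm, lying farther back; origin at the centre of the underside.
- flux_tin: Bystander: small round black tin, 41 mm across, 24 mm high, farther back; origin at the centre of the underside.
- hammer: Bystander: hammer with wooden handle, 288 x 94 x 28 mm, lying at the left; origin at the centre of the underside.
- pencil: Bystander: black pencil, 117 x 7 mm, lying near the front edge; origin at the centre of the underside.
- sewing_tape: Bystander: coiled measuring tape, 54 mm across, 16 mm high, near the front edge; origin at the centre of the underside.

How it is judged:
On the way, in this order (a step that is already met when the one before it is completed fails the run):
1. the reel is lifted clear above the spindle with the lid still shut (z of wire_reel in the frame of wire_stand above 0.149 m and contact force between wire_reel and the fingers above 0.2 N and value of joint brake_lid below 0.1 rad), for 0.1 s.
2. the reel stands flat in the tray, let go, the lid still shut (x of wire_reel in the frame of catch_tray between -0.06 and 0.06 m and y of wire_reel in the frame of catch_tray between -0.03 and 0.03 m and z of wire_reel in the frame of catch_tray below 0.006 m and angle between wire_reel's own z axis and vertical below 0.1 rad and linear speed of wire_reel below 0.03 m/s and contact force between wire_reel and the fingers below 0.05 N and value of joint brake_lid below 0.1 rad), for 0.2 s.
At the end, for the whole second after the job is handed in: The robot's fingers hold the lid still, open at 60 degrees (within 7.5 degrees either way), touching it with more than 0.3 N, and the reel stands flat (within 6 degrees) and at rest inside the tray, on its floor, touching neither the fingers nor the lid (value of joint brake_lid between 0.917 and 1.177 rad and velocity of joint brake_lid between -0.1 and 0.1 rad/s and contact force between the fingers and brake_lid above 0.3 N and contact force between wire_reel and brake_lid below 0.05 N and x of wire_reel in the frame of catch_tray between -0.06 and 0.06 m and y of wire_reel in the frame of catch_tray between -0.03 and 0.03 m and z of wire_reel in the frame of catch_tray below 0.006 m and angle between wire_reel's own z axis and vertical below 0.1 rad and linear speed of wire_reel below 0.03 m/s and contact force between wire_reel and the fingers below 0.05 N); the arm keeps its last pose, push and grip.
It fails at once if the lid is forced up (over 20 degrees) under the reel that still sits on the spindle (value of joint brake_lid above 0.35 rad and horizontal distance between wire_reel and spindle_tip below 0.03 m and z of wire_reel in the frame of wire_stand below 0.145 m).
It fails at once if the reel is dropped: it moves faster than 0.8 m/s out of the fingers (linear speed of wire_reel above 0.8 m/s and contact force between wire_reel and the fingers below 0.05 N).
It fails at once if another thing on the bench is displaced by more than 4 cm (distance of any of tweezers, round_pliers, flux_tin, hammer, pencil, sewing_tape from where it was at the start of the episode above 0.04 m).
It also fails if it takes over 58 s, if anything falls off the work surface, if the arm or the gripper's body presses on something with over 40 N, if the wrist force passes 120 N, or if a joint passes its speed limit or range.

## Robot

A 7-joint arm with a two-finger parallel gripper is mounted at the origin on a cart in front of the work surface, level with it; the furniture and walls round the work are solid. World frame = base frame: x ahead of the robot, y to its left, z up, the work surface at z = 0. Lengths are in m, angles in rad, forces in N, time in s.
With the tool pointing down it reaches from about 0.4 to 0.875 m from the base axis. Payload 6.5 kg.
Tool frame: the origin (TCP) lies between the finger pads; the fingertips stand 14 mm ahead of it and the grasp point (between the pads) lies 5 mm behind it (nose_length is the distance from the TCP to the fingertips, in m); x points along the fingers, y is the direction in which the jaws open and shut, and the axes are right-handed (so a half turn about x gives the same grasp; the last joint's range is limited). The gripper opens to 88 mm and grips with 3 to 60 N. Pads are 18 mm wide; open, the fingers measure 123 mm over their backs; the gripper's body (75 mm by 187 mm) begins 45 mm behind the grasp point.
Start: joints at [-1.376, 0.536, -0.004, 1.538, 0.003, 1.067, -0.071], TCP at [0.168, 0.628, 0.253] pointing down, gripper open.
Joint ranges: [-2.7, 2.7], [-0.37, 2.16], [-1.27, 1.26], [0.24, 2.4], [-1.31, 4.45], [0.19, 1.91], [-2.76, 2.76]. Speed limits (rad/s): [2.39, 2.39, 3.14, 3.14, 3.14, 3.14, 3.14].

## Interface

Orientations are given as a unit quaternion [x, y, z, w].
In Python, from rig import * gives the robot as it stands.
- The arm moves only by the shell command python3 -m handwheel 'ROWS' [FORCE]. ROWS is JSON, a list that holds one entry, the list of rows, each a list of 7 numbers: the shift along the tool's x, y, z in mm, then the turn, a rotation vector about the tool's x, y, z in rad, then the closure in counts, from 0 (fully open) to 255 (shut). In form: [[[dx, dy, dz, wx, wy, wz, claw], ...]]. A call has 1 to 20 rows; each row is the pose to reach, as a shift and turn from the pose commanded when the call began, along the tool's axes at that moment; what a row does not reach only later rows make up. A row lasts 1/8 s, in which the tool goes at most 62.5 mm and 10.7 degrees, less where a joint would pass 70% of its speed; a pose out of reach is approached as far as the arm can. A call with a gripper value outside its range is refused whole. The fingers move at their own pace and stop on an object; FORCE is the grip in N (left out, the last holds). Time passes only in rows, so rows that repeat a pose let the fingers close. It gives the time, the measured TCP pose, the force and the opening at its end, in the units of the state.
- observe(): the state, without advancing time (a new reading comes with each control period).
- get_image(name): name is "side" or "top"; returns a dict with "img" (420x560x3 uint8, blue, green, red), "K" (3x3 intrinsics, pixels), "k1" (the pictures are not rectified: a ray, as slopes to the right and down, at radius r is drawn at 1 + k1 r^2 times it, then the intrinsics apply), "eye" and "attitude" of the camera in the world. Camera axes: x right, y down, z forward; pixel columns grow to the right and rows downward; lengths in m; the calibration is good to about 2 mm. A picture is of the moment at which its call begins. There is no depth.
- close_job(): hands the job in, once; it reports no verdict.
The state is a dict: "time": time; "joints": joint angles; "dq": joint speeds; "joint_efforts": joint torques, N m; "position": TCP position; "tcp_rot": TCP orientation; "force": force on the tool from outside, world axes, zero at the start; "moment": the same for the moment, N m; "gripper_width": finger opening in m.
Only numpy, scipy, OpenCV 4.12 (cv2) and the standard library are available. Lean on these libraries where they do the work, as an engineer would, in place of code of your own. Each camera call takes 0.05 s, during which the arm holds its last target.

## Working session

There is one attempt and no reset: what is moved stays moved. The work goes in short steps, Python scripts to look and compute and a shell command to move; the robot and the scene stay as the last step left them, time stands still between calls to the robot, and variables do not carry over. Pictures are saved under pics/ and viewed, and the job is handed in when it is done.

```bash
ls; mkdir -p pics; python3 - <<'E'
from rig import *
import cv2
s=observe()
for k in s: print(k,s[k])
for n in ("side","top"):
    d=get_image(n); cv2.imwrite(f"pics/{n}0.png",d["img"]); print(n,{k:d[k] for k in d if k!="img"})
E
```

```text
pics
time 0.0
joints [-1.37623278  0.53712626 -0.00444751  1.53884825  0.00258527  1.06730002
 -0.07120896]
dq [ 0.00051893  0.00072973  0.00049173  0.00041619  0.00054984 -0.00010488
  0.00107329]
joint_efforts [-4.49708665e-06 -5.70979929e+01  9.90383439e-01 -2.51605529e+01
 -5.63425629e-02  1.78676331e-02  1.66340560e-04]
position [0.16743751 0.62746417 0.25187452]
tcp_rot [ 0.0913193   0.70114748 -0.09250186  0.70106804]
force [-0.0901847   0.19659641  0.4122563 ]
moment [ 0.04082841 -0.02513069  0.00880083]
gripper_width 0.08816773395618487
side {'K': array([[529.87163741,   0.        , 284.74191642],
       [  0.        , 529.87163741, 215.67674044],
       [  0.        ,   0.        ,   1.        ]]), 'k1': -0.0779556864953904, 'eye': array([ 0.33359661, -0.45556936,  0.7900281 ]), 'attitude': array([ 0.90240904, -0.13705148,  0.06047054, -0.40400264])}
top {'K': array([[426.50749381,   0.        , 273.75040317],
       [  0.        , 426.50749381, 206.08890977],
       [  0.        ,   0.        ,   1.        ]]), 'k1': -0.006622948624510855, 'eye': array([0.39056362, 0.27432751, 1.01454143]), 'attitude': array([-0.70101796,  0.7068811 , -0.07487275,  0.05733238])}
```

View pics/side0.png

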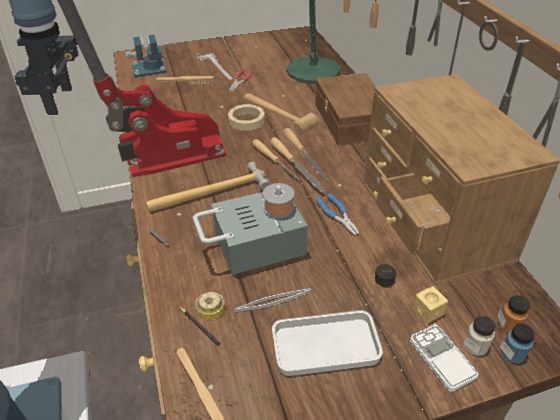

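View pics/top0.png

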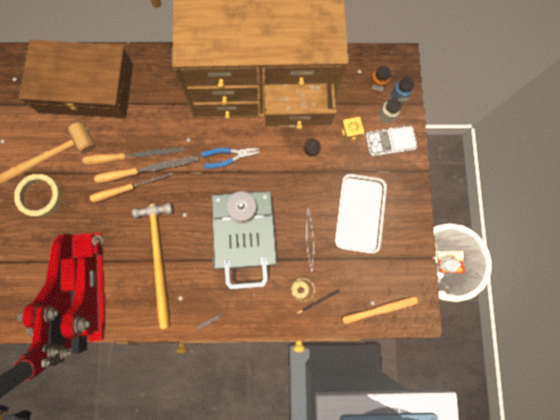

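```bash
cat > h.py <<'E'
from rig import *
import cv2, numpy as np
from scipy.spatial.transform import Rotation as R
def cam(n):
    return get_image(n)
def ray(d,u,v):
    K=d["K"]; p=np.array([(u-K[0,2])/K[0,0],(v-K[1,2])/K[1,1]])
    D=np.array([d["k1"],0,0,0,0.])
    q=cv2.undistortPoints(np.array([[[u,v]]],float),K,D)[0,0]
    w=R.from_quat(d["attitude"]).apply([q[0],q[1],1]); return d["eye"],w/np.linalg.norm(w)
def plane(d,u,v,z):
    e,w=ray(d,u,v); return e+w*(z-e[2])/w[2]
def two(d1,a,d2,b):
    e1,w1=ray(d1,*a); e2,w2=ray(d2,*b)
    A=np.stack([w1,-w2],1); t=np.linalg.lstsq(A,e2-e1,rcond=None)[0]
    p,q=e1+w1*t[0],e2+w2*t[1]; return (p+q)/2,np.linalg.norm(p-q)
def proj(d,P):
    r=R.from_quat(d["attitude"]).inv().apply(np.asarray(P,float)-d["eye"])
    return cv2.projectPoints(r.reshape(1,1,3),np.zeros(3),np.zeros(3),d["K"],np.array([d["k1"],0,0,0,0.]))[0][0,0]
E
python3 - <<'E'
from h import *
np.set_printoptions(precision=4,suppress=True)
s=cam("side");t=cam("top")
print("bench", plane(t,440,340,0),plane(s,145,370,0))
print("press top base", plane(t,75,290,0.05),"press handle", two(s,(105,90),t,(40,335)))
for n,d in (("s",s),("t",t)): cv2.imwrite(f"pics/{n}crop.png",cv2.resize(d["img"][180:380,130:400] if n=="s" else d["img"][160:320,190:400],None,fx=2.9,fy=2.9,interpolation=cv2.INTER_CUBIC))
print("hammer..tape",plane(t,301,289,.016),plane(s,210,303,.016))
E
```

```text
bench [ 0.2656 -0.1328  0.    ] [0.25   0.0833 0.    ]
press top base [0.3881 0.6885 0.05  ] press handle (array([0.2866, 0.6714, 0.2214]), np.float64(0.04801797557975208))
hammer..tape [0.385  0.1877 0.016 ] [0.3844 0.1811 0.016 ]
```

View pics/scrop.png

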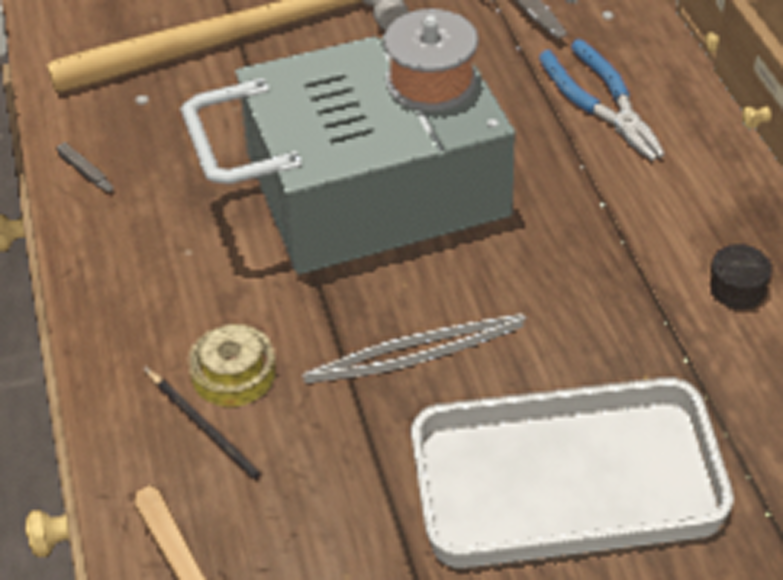

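View pics/tcrop.png

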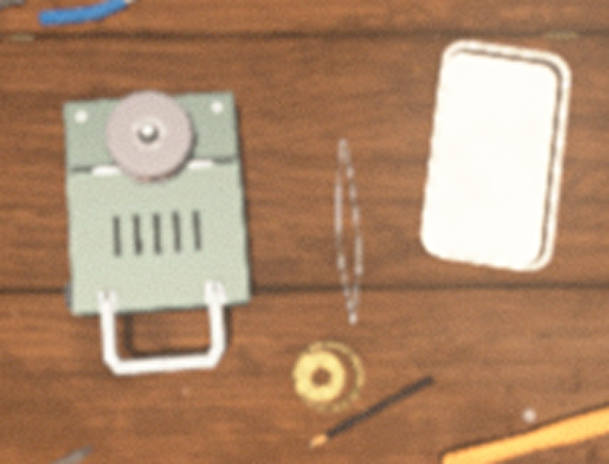

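```bash
python3 - <<'E'
from h import *
np.set_printoptions(precision=4,suppress=True)
s=cam("side");t=cam("top")
f=2.9
T=lambda u,v:(u/f+190-.3,v/f+160-.3)
S=lambda u,v:(u/f+130-.3,v/f+180-.3)
print("spindle",two(s,S(431,20),t,T(148,131)), plane(t,*T(148,131),.148),plane(s,*S(431,20),.148))
print("flange top centre",plane(t,*T(149,135),.131))
print("barL",plane(t,*T(110,368),.089),"barR",plane(t,*T(217,361),.089))
print("barS",plane(s,*S(187,105),.089),plane(s,*S(212,175),.089))
for c in [(65,100),(233,92),(250,302),(70,308)]: print("box",plane(t,*T(*c),.088))
# tray
im=t["img"]; m=((im.min(2)>170)).astype(np.uint8)
m[:, :320]=0; m[:160]=0; m[270:]=0; m[:,400:]=0
c=max(cv2.findContours(m,0,2)[0],key=cv2.contourArea)
P=np.array([plane(t,*p[0],.02)[:2] for p in c]); r=cv2.minAreaRect((P*1000).astype(np.float32)); print("tray top",r)
im=s["img"]; m=((im.min(2)>140)).astype(np.uint8); m[:300]=0; m[:,:260]=0;m[380:]=0;m[:,390:]=0
c=max(cv2.findContours(m,0,2)[0],key=cv2.contourArea)
P=np.array([plane(s,*p[0],.01)[:2] for p in c]); print("tray side",cv2.minAreaRect((P*1000).astype(np.float32)))
E
```

```text
spindle (array([0.5592, 0.3202, 0.1442]), np.float64(0.001572898791699078)) [0.5577 0.3201 0.148 ] [0.5587 0.3156 0.148 ]
flange top centre [0.558  0.3202 0.131 ]
barL [0.3921 0.3504 0.089 ] barR [0.3963 0.2718 0.089 ]
barS [0.3927 0.3472 0.089 ] [0.3964 0.2743 0.089 ]
box [0.5937 0.3866 0.088 ]
box [0.5993 0.2582 0.088 ]
box [0.4392 0.247  0.088 ]
box [0.4361 0.3804 0.088 ]
tray top ((561.98779296875, 41.26121139526367), (107.88697814941406, 183.25770568847656), 80.76113891601562)
tray side ((563.6568603515625, 46.159584045410156), (109.94495391845703, 184.8488311767578), 80.71443939208984)
```

```bash
cat >> h.py <<'E'
def want(p,yaw,cmd=None,pitch=0):
    """rows from current pose to TCP p, tool x down, tool y along yaw dir"""
    s=observe(); R0=R.from_quat(s["tcp_rot"]); 
    x=np.array([0,0,-1.]); y=np.array([np.cos(yaw),np.sin(yaw),0]); 
    M=R.from_matrix(np.stack([x,y,np.cross(x,y)],1))
    if pitch: M=R.from_rotvec([0,pitch,0])*M
    return np.round(R0.inv().apply(np.asarray(p)-s["position"])*1000,1), np.round((R0.inv()*M).as_rotvec(),3)
E
python3 - <<'E'
from h import *
np.set_printoptions(precision=4,suppress=True)
s=observe(); print(s["time"],R.from_quat(s["tcp_rot"]).as_matrix())
for yaw in (.05,.05+np.pi):
  for p in [(.25,.45,.30),(.40,.32,.30),(.5585,.3195,.30)]: print(yaw,want(p,yaw))
E
```

```text
0.3 [[-0.0001  0.2579  0.9662]
 [-0.0006  0.9662 -0.2579]
 [-1.     -0.0006  0.0001]]
0.05 (array([ -47.5, -150.6,  125.5]), array([1.26 , 0.   , 0.001]))
0.05 (array([ -47.4, -237.5,  303.9]), array([1.26 , 0.   , 0.001]))
0.05 (array([ -47.4, -197.1,  457.2]), array([1.26 , 0.   , 0.001]))
3.191592653589793 (array([ -47.5, -150.6,  125.5]), array([-1.882, -0.001,  0.001]))
3.191592653589793 (array([ -47.4, -237.5,  303.9]), array([-1.882, -0.001,  0.001]))
3.191592653589793 (array([ -47.4, -197.1,  457.2]), array([-1.882, -0.001,  0.001]))
```

```bash
python3 -m handwheel '[[[-20,-40,30,0,0,0,0],[-40,-90,70,0.1,0,0,0],[-47,-130,110,0.25,0,0,0],[-47,-155,140,0.4,0,0,0],[-47,-180,180,0.55,0,0,0],[-47,-205,220,0.7,0,0,0],[-47,-225,260,0.85,0,0,0],[-47,-237,304,1.0,0,0,0],[-47,-227,340,1.1,0,0,0],[-47,-217,380,1.2,0,0,0],[-47,-207,420,1.26,0,0,0],[-47,-197,457,1.26,0,0,0],[-47,-197,457,1.26,0,0,0],[-47,-197,457,1.26,0,0,0]]]' 20
python3 - <<'E'
from h import *
for n in ("side","top"): cv2.imwrite(f"pics/{n}1.png",cam(n)["img"])
print(want((.5585,.3195,.30),.05))
E
```

```text
time: 2.05
position: [0.5575, 0.32, 0.2994]
tcp_rot: [0.487, 0.513, -0.488, 0.512]
force: [-0.9, 0.7, -0.2]
gripper_width: 0.088
(array([-0.2,  1.3,  1. ]), array([ 0.001, -0.001,  0.001]))
```

View pics/side1.png

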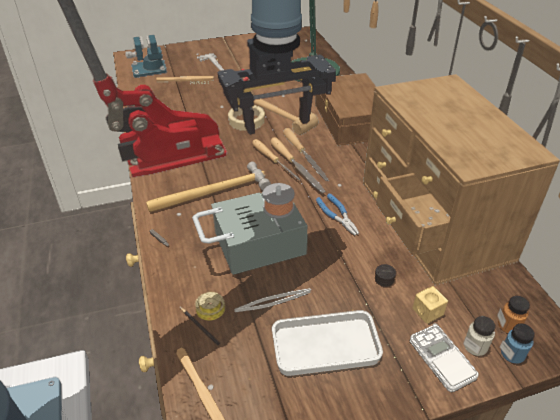

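View pics/top1.png

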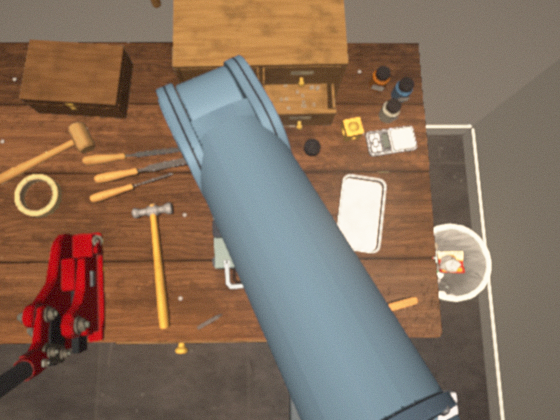

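```bash
python3 -m handwheel '[[[40,0,0,0,0,0,0],[85,0,0,0,0,0,0],[120,0,0,0,0,0,0],[135,0,1,0,0,0,0],[135,0,1,0,0,0,0]]]' 20
python3 - <<'E'
from h import *
cv2.imwrite(f"pics/side2.png",cv2.resize(cam("side")["img"][100:300,150:400],None,fx=3,fy=3))
print(want((.5585,.319,.109),.05))
E
```

```text
time: 2.78
position: [0.5578, 0.3189, 0.1647]
tcp_rot: [0.487, 0.513, -0.488, 0.512]
force: [-0.3, 0.4, 0.9]
gripper_width: 0.0882
(array([56.8, -0.2,  0.3]), array([ 0.   , -0.001, -0.001]))
```

View pics/side2.png

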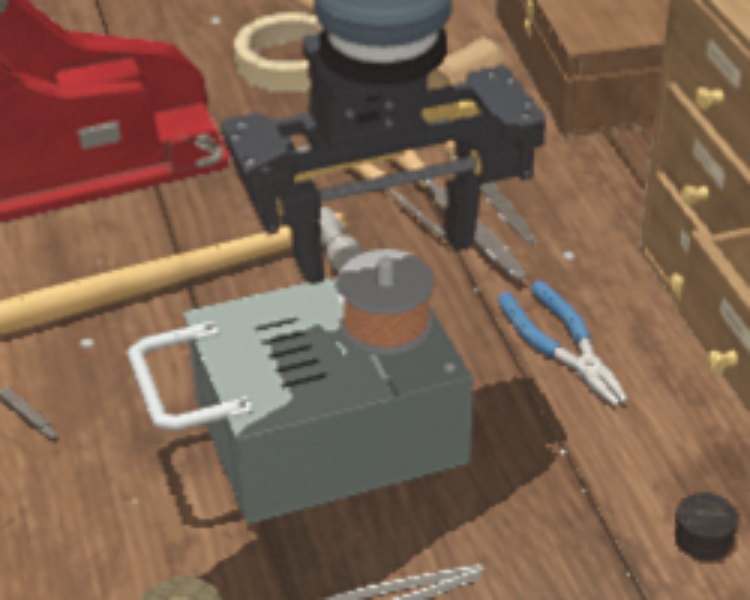

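```bash
python3 -m handwheel '[[[25,0,0,0,0,0,0],[45,0,0,0,0,0,0],[56,0,0,0,0,0,0],[56,0,0,0,0,0,0],[56,0,0,0,0,0,40],[56,0,0,0,0,0,60],[56,0,0,0,0,0,100],[56,0,0,0,0,0,100],[56,0,0,0,0,0,100]]]' 25
python3 - <<'E'
from h import *
cv2.imwrite(f"pics/side3.png",cv2.resize(cam("side")["img"][100:300,150:400],None,fx=3,fy=3))
s=observe();print(s["force"],s["moment"],s["gripper_width"])
E
```

```text
time: 3.95
position: [0.5591, 0.319, 0.1097]
tcp_rot: [0.488, 0.512, -0.487, 0.512]
force: [-0.4, -1.0, 6.0]
gripper_width: 0.06
[-0.5476224  -0.48097319  6.25051277] [-0.18862318  0.20334023 -0.00796099] 0.05981843783279119
```

View pics/side3.png

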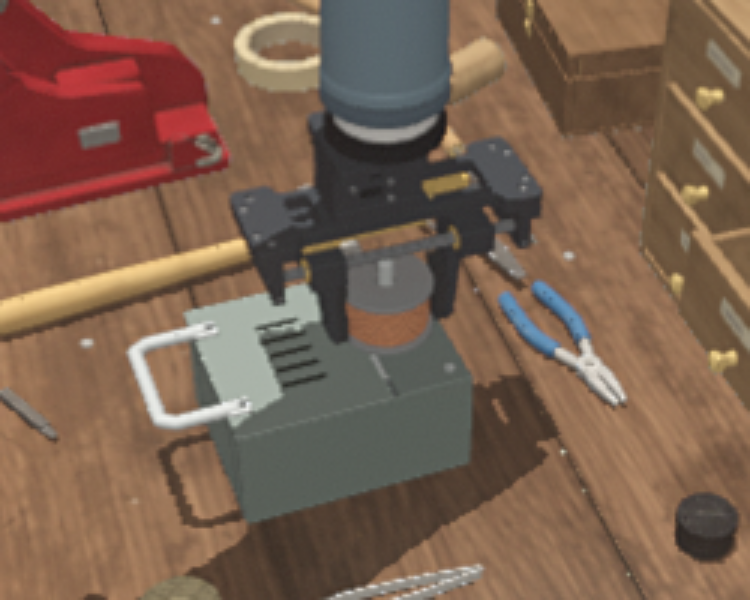

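```bash
python3 -m handwheel '[[[-2,0,0,0,0,0,100],[-5,0,0,0,0,0,100],[-10,0,0,0,0,0,100],[-15,0,0,0,0,0,100],[-15,0,0,0,0,0,100]]]' 25
python3 - <<'E'
from h import *
cv2.imwrite(f"pics/side4.png",cv2.resize(cam("side")["img"][100:300,150:400],None,fx=3,fy=3))
s=observe();print(s["position"],s["force"],s["moment"],s["gripper_width"])
E
```

```text
time: 4.62
position: [0.5588, 0.319, 0.1243]
tcp_rot: [0.488, 0.512, -0.487, 0.512]
force: [0.3, 0.1, -2.3]
gripper_width: 0.0597
[0.55853409 0.31895094 0.12397335] [-0.46429249  0.33845539 -2.81453479] [-0.09841961  0.09726788  0.02587407] 0.060043932421368795
```

View pics/side4.png

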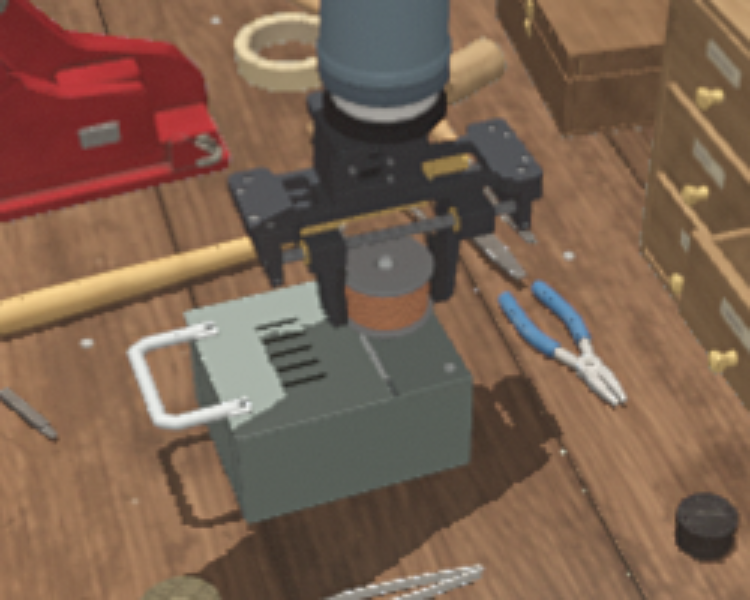

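```bash
python3 -m handwheel '[[[-15,0,0,0,0,0,100],[-30,0,0,0,0,0,100],[-45,0,0,0,0,0,100],[-60,0,0,0,0,0,100],[-72,0,0,0,0,0,100],[-76,0,0,0,0,0,100],[-76,0,0,0,0,0,100],[-76,0,0,0,0,0,100]]]' 25
python3 - <<'E'
from h import *
cv2.imwrite(f"pics/side5.png",cv2.resize(cam("side")["img"][100:300,150:400],None,fx=3,fy=3))
s=observe();print(s["position"],s["force"],s["moment"],s["gripper_width"])
print(want((.5625,.043,.20),-.16))
E
```

```text
time: 5.68
position: [0.5581, 0.3187, 0.1991]
tcp_rot: [0.487, 0.512, -0.488, 0.512]
force: [0.2, 0.2, -2.3]
gripper_width: 0.06
[0.55806861 0.31871427 0.19910995] [-0.13512764  0.25661126 -1.26929838] [-0.08199541  0.06379738  0.00175396] 0.05986938011765248
(array([ -0.7,  -9.4, 275.6]), array([0.21 , 0.001, 0.001]))
```

View pics/side5.png

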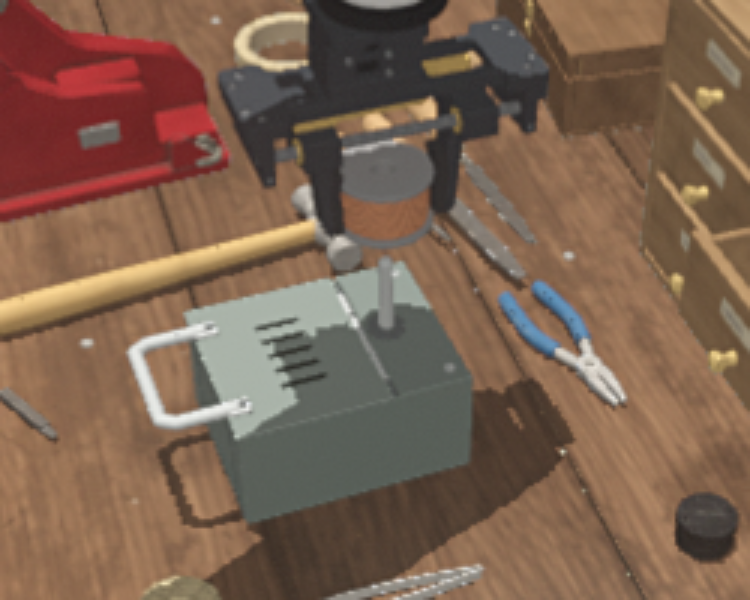

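```bash
python3 -m handwheel '[[[-1,0,12,0,0,0,100],[-1,-1,35,0.02,0,0,100],[-1,-2,65,0.05,0,0,100],[-1,-3,100,0.08,0,0,100],[-1,-5,135,0.12,0,0,100],[-1,-6,170,0.15,0,0,100],[-1,-8,205,0.18,0,0,100],[-1,-9,235,0.21,0,0,100],[-1,-9,258,0.21,0,0,100],[-1,-9,270,0.21,0,0,100],[-1,-9,275,0.21,0,0,100],[-1,-9,275,0.21,0,0,100],[-1,-9,275,0.21,0,0,100]]]' 25
python3 - <<'E'
from h import *
for n in ("side","top"): cv2.imwrite(f"pics/{n}6.png",cam(n)["img"])
s=observe();print(s["position"],s["force"],s["gripper_width"])
print(want((.5625,.043,.0225),-.16))
E
```

```text
time: 7.35
position: [0.5631, 0.0448, 0.2007]
tcp_rot: [0.538, 0.459, -0.538, 0.459]
force: [-0.3, -0.1, -1.8]
gripper_width: 0.0596
[0.56313332 0.04467573 0.2006331 ] [ 0.66442736 -0.11380528 -2.4233771 ] 0.059764673423312216
(array([178.1,  -0.3,   1.8]), array([ 0.001, -0.   ,  0.   ]))
```

View pics/side6.png

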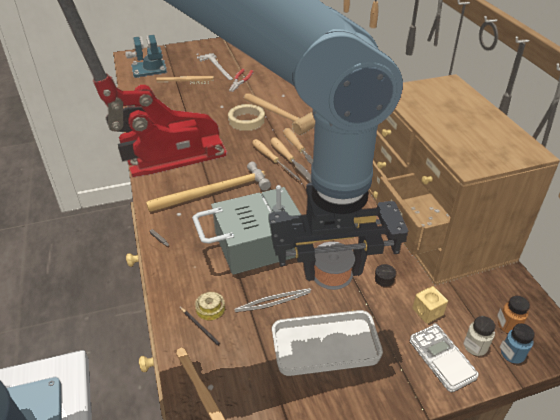

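View pics/top6.png

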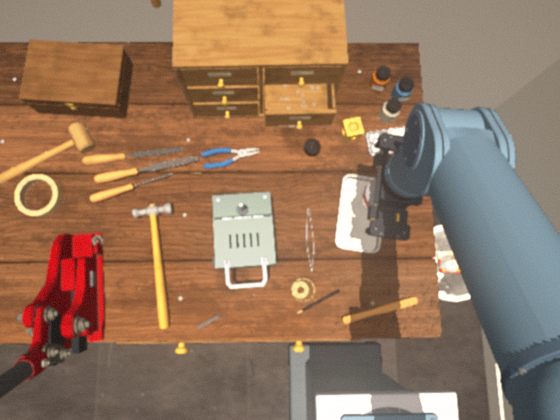

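```bash
python3 -m handwheel '[[[15,0,1,0,0,0,100],[45,0,2,0,0,0,100],[80,0,2,0,0,0,100],[115,0,2,0,0,0,100],[140,0,2,0,0,0,100],[155,0,2,0,0,0,100],[163,0,2,0,0,0,100],[168,0,2,0,0,0,100],[170,0,2,0,0,0,100],[170,0,2,0,0,0,100]]]' 25
python3 - <<'E'
from h import *
cv2.imwrite(f"pics/side7.png",cv2.resize(cam("side")["img"][200:400,220:470],None,fx=3,fy=3))
s=observe();print(s["position"],s["force"],s["gripper_width"])
E
```

```text
time: 8.7
position: [0.5632, 0.0418, 0.0311]
tcp_rot: [0.539, 0.458, -0.538, 0.459]
force: [0.6, 1.3, -2.7]
gripper_width: 0.0598
[0.56321903 0.04185381 0.03121873] [-0.47256565 -0.42514741 -2.4670395 ] 0.05969993763178292
```

View pics/side7.png

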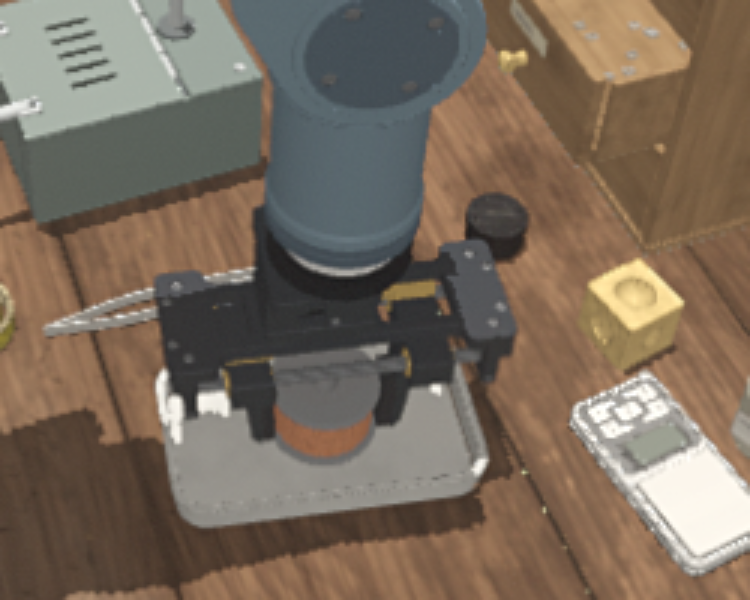

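```bash
python3 -m handwheel '[[[4,0,0,0,0,0,100],[7,0,0,0,0,0,100],[8.5,0,0,0,0,0,100],[8.5,0,0,0,0,0,100],[8.5,0,0,0,0,0,100]]]' 25
python3 -m handwheel '[[[1,0,0,0,0,0,100],[1,0,0,0,0,0,100],[1,0,0,0,0,0,100]]]' 25

```

```text
time: 9.38
position: [0.5629, 0.0417, 0.0223]
tcp_rot: [0.538, 0.458, -0.538, 0.458]
force: [-0.3, -0.5, -3.7]
gripper_width: 0.0599
time: 9.75
position: [0.5629, 0.0418, 0.0212]
tcp_rot: [0.538, 0.458, -0.538, 0.458]
force: [-0.9, 0.3, -1.7]
gripper_width: 0.06
```

```bash
python3 -m handwheel '[[[1,0,0,0,0,0,100],[1,0,0,0,0,0,100],[1,0,0,0,0,0,100]]]' 25
python3 -m handwheel '[[[1,0,0,0,0,0,100],[1,0,0,0,0,0,100],[1,0,0,0,0,0,100]]]' 25

```

```text
time: 10.12
position: [0.563, 0.0418, 0.0204]
tcp_rot: [0.538, 0.458, -0.538, 0.458]
force: [-0.6, 0.7, 1.7]
gripper_width: 0.0602
time: 10.5
position: [0.563, 0.0418, 0.0203]
tcp_rot: [0.539, 0.459, -0.538, 0.458]
force: [-4.1, 0.6, 12.1]
gripper_width: 0.0599
```

```bash
python3 -m handwheel '[[[-0.8,0,0,0,0,0,100],[-0.8,0,0,0,0,0,100],[-0.8,0,0,0,0,0,80],[-0.8,0,0,0,0,0,65],[-0.8,0,0,0,0,0,50],[-0.8,0,0,0,0,0,30],[-0.8,0,0,0,0,0,0],[-0.8,0,0,0,0,0,0],[-0.8,0,0,0,0,0,0],[-0.8,0,0,0,0,0,0]]]'
python3 - <<'E'
from h import *
cv2.imwrite(f"pics/side8.png",cv2.resize(cam("side")["img"][200:400,220:470],None,fx=3,fy=3))
s=observe();print(s["position"],s["force"],s["gripper_width"])
E
```

```text
time: 11.75
position: [0.5629, 0.0418, 0.02]
tcp_rot: [0.538, 0.458, -0.538, 0.458]
force: [0.9, 0.8, 0.9]
gripper_width: 0.0883
[0.56287967 0.0417559  0.02004116] [ 0.61354982 -0.26692543 -0.52931839] 0.08770776524040844
```

View pics/side8.png

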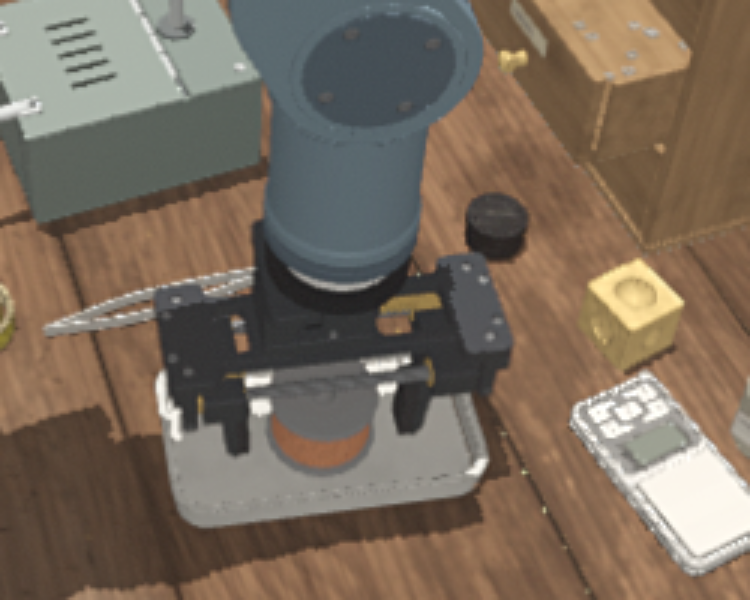

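Reel is standing and free between the open fingers (fingertips near (235,445) and (408,425)). Rise straight up.

```bash
python3 -m handwheel '[[[-8,0,0,0,0,0,0],[-25,0,0,0,0,0,0],[-50,0,0,0,0,0,0],[-90,0,0,0,0,0,0],[-140,0,0,0,0,0,0],[-190,0,0,0,0,0,0],[-220,0,0,0,0,0,0],[-230,0,0,0,0,0,0],[-230,0,0,0,0,0,0]]]'
python3 - <<'E'
from h import *
cv2.imwrite(f"pics/side9.png",cv2.resize(cam("side")["img"][200:400,220:470],None,fx=3,fy=3))
np.set_printoptions(precision=4,suppress=True)
print(want((.394,.311,.25),.05))
E
```

```text
time: 12.92
position: [0.5628, 0.0418, 0.2503]
tcp_rot: [0.539, 0.458, -0.538, 0.458]
force: [0.4, 0.4, 0.7]
gripper_width: 0.0881
(array([  -0.5, -209. , -238.9]), array([-0.21 ,  0.   ,  0.001]))
```

View pics/side9.png

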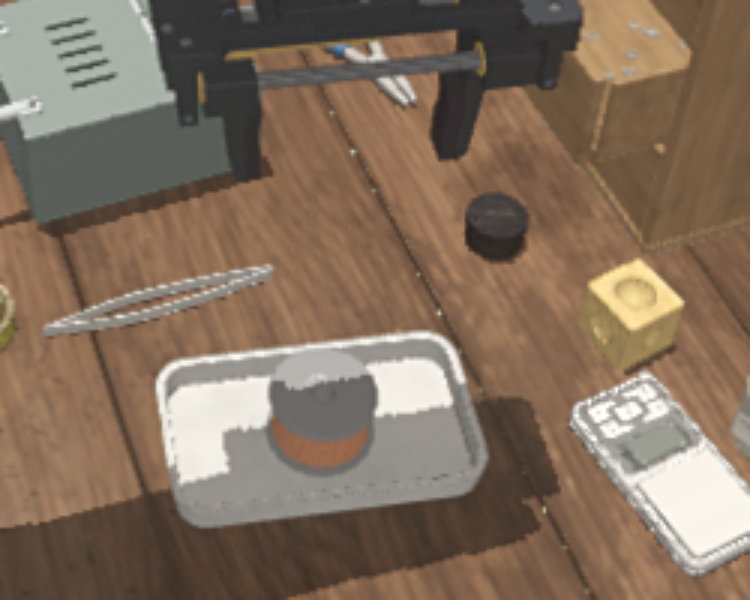

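```bash
python3 -m handwheel '[[[0,-15,-17,0,0,0,60],[0,-45,-51,-0.05,0,0,168],[0,-80,-91,-0.1,0,0,168],[0,-115,-131,-0.15,0,0,168],[0,-150,-171,-0.21,0,0,168],[0,-180,-206,-0.21,0,0,168],[0,-200,-228,-0.21,0,0,168],[0,-209,-238,-0.21,0,0,168],[0,-209,-238,-0.21,0,0,168],[0,-209,-238,-0.21,0,0,168]]]' 30
python3 - <<'E'
from h import *
np.set_printoptions(precision=4,suppress=True)
print(want((.3943,.311,.125),.05),observe()["gripper_width"])
E
```

```text
time: 14.22
position: [0.3953, 0.3085, 0.2497]
tcp_rot: [0.488, 0.512, -0.488, 0.512]
force: [0.9, -0.4, 0.3]
gripper_width: 0.0298
(array([124.7,  -0.8,  -2.6]), array([-0.002,  0.001,  0.   ])) 0.029761847019856413
```

```bash
python3 -m handwheel '[[[25,0,-2,0,0,0,168],[60,-1,-2,0,0,0,168],[95,-1,-2,0,0,0,168],[118,-1,-2,0,0,0,168],[124,-1,-2,0,0,0,168],[124,-1,-2,0,0,0,168]]]' 30
python3 - <<'E'
from h import *
np.set_printoptions(precision=4,suppress=True)
cv2.imwrite(f"pics/side10.png",cv2.resize(cam("side")["img"][130:330,130:380],None,fx=3,fy=3))
print(want((.3943,.311,.083),.05),observe()["position"])
E
```

```text
time: 14.98
position: [0.394, 0.3114, 0.1263]
tcp_rot: [0.488, 0.512, -0.488, 0.512]
force: [-0.7, 0.8, -0.4]
gripper_width: 0.03
(array([43.8,  0. ,  0.8]), array([-0.001, -0.001, -0.001])) [0.3942 0.3118 0.1268]
```

View pics/side10.png

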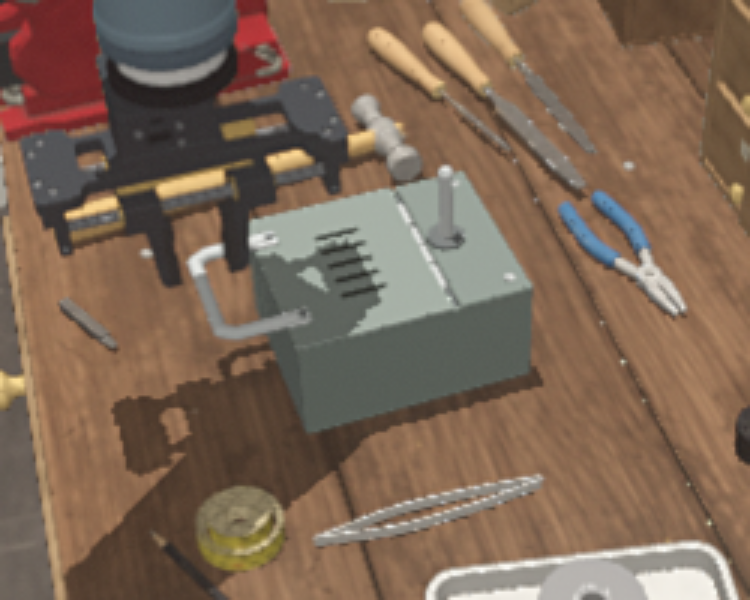

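```bash
python3 -m handwheel '[[[15,0,0,0,0,0,168],[30,0,0,0,0,0,168],[43,0,0,0,0,0,168],[43,0,0,0,0,0,168],[43,0,0,0,0,0,168]]]' 30
python3 - <<'E'
from h import *
cv2.imwrite(f"pics/side11.png",cv2.resize(cam("side")["img"][130:330,130:380],None,fx=3,fy=3))
E
```

```text
time: 15.65
position: [0.3935, 0.312, 0.083]
tcp_rot: [0.487, 0.512, -0.487, 0.512]
force: [0.2, 0.2, -0.3]
gripper_width: 0.03
```

View pics/side11.png

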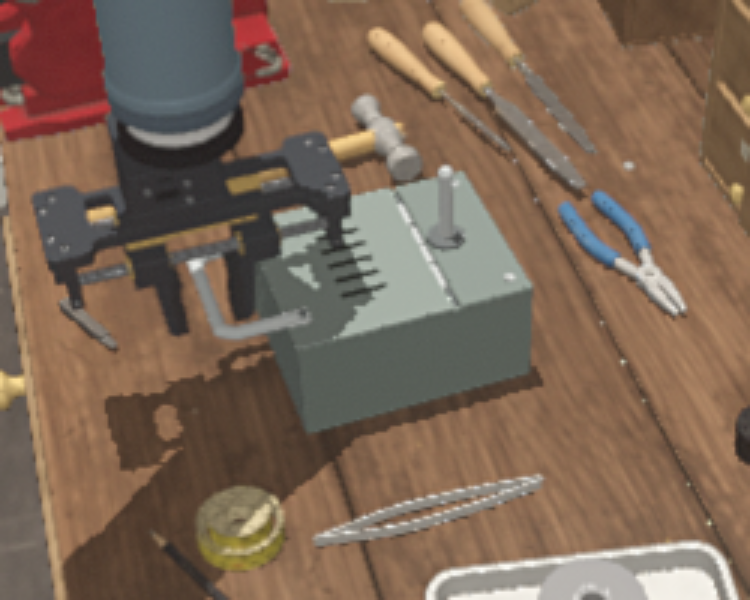

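```bash
python3 -m handwheel '[[[0,0,0,0,0,0,200],[0,0,0,0,0,0,225],[0,0,0,0,0,0,255],[0,0,0,0,0,0,255],[0,0,0,0,0,0,255],[0,0,0,0,0,0,255]]]' 30
python3 - <<'E'
from h import *
np.set_printoptions(precision=4,suppress=True)
s=observe(); print(s["position"],s["force"],s["moment"],s["gripper_width"])
Rm=R.from_quat(s["tcp_rot"]); ax=np.array([np.cos(.05),np.sin(.05),0])
h=np.array([30.,85]); b0=np.array([-117.,89.]); 
a0=np.arctan2(4,147); r=np.hypot(4,147)
for th in range(5,66,5):
    a=a0+np.radians(th); b=np.array([30-r*np.cos(a),85+r*np.sin(a)]); d=b-b0
    print(th,np.round(d,1),np.round(Rm.inv().apply(ax*d[0]+np.array([0,0,d[1]])),1))
E
```

```text
time: 16.45
position: [0.3941, 0.3122, 0.0833]
tcp_rot: [0.488, 0.512, -0.487, 0.512]
force: [4.1, -0.4, 2.7]
gripper_width: 0.0071
[0.3941 0.3122 0.0833] [ 4.129  -0.4049  2.7378] [-0.0518 -0.7786  0.0429] 0.007127989256595902
5 [ 0.9 12.8] [-12.8   0.9  -0. ]
10 [ 2.9 25.5] [-25.5   3.   -0. ]
15 [ 6.  37.9] [-37.9   6.1  -0. ]
20 [10.2 50. ] [-50.   10.3  -0. ]
25 [15.5 61.8] [-61.7  15.6  -0. ]
30 [21.7 73. ] [-72.9  21.8  -0.1]
35 [28.9 83.6] [-83.5  29.   -0.1]
40 [37.  93.6] [-93.5  37.1  -0.1]
45 [ 45.9 102.8] [-102.7   46.    -0.1]
50 [ 55.6 111.2] [-111.1   55.7   -0.1]
55 [ 66.  118.7] [-118.6   66.1   -0.1]
60 [ 77.  125.3] [-125.2   77.1   -0.1]
65 [ 88.5 130.9] [-130.8   88.7   -0.1]
```

```bash
python3 -m handwheel '[[[-4,0.2,0,0,0,0,255],[-13,1,0,0,0,0,255],[-25.5,3,0,0,0,0,255],[-38,6,0,0,0,0,255],[-50,10.3,0,0,0,0,255],[-56,13,0,0,0,0,255],[-62,15.6,0,0,0,0,255],[-68,18.5,0,0,0,0,255],[-73,21.8,0,0,0,0,255],[-73,21.8,0,0,0,0,255]]]' 30
python3 - <<'E'
from h import *
s=observe(); print(s["position"],s["force"],s["moment"],s["gripper_width"])
cv2.imwrite(f"pics/side12.png",cv2.resize(cam("side")["img"][130:330,130:380],None,fx=3,fy=3))
E
```

```text
time: 17.7
position: [0.4167, 0.3135, 0.156]
tcp_rot: [0.489, 0.512, -0.486, 0.513]
force: [9.2, 2.6, -9.8]
gripper_width: 0.0063
[0.41671643 0.31350325 0.15602387] [ 9.19825056  2.61422406 -9.78863137] [ 0.44808465 -1.63795467 -0.00772125] 0.006255021433254539
```

View pics/side12.png

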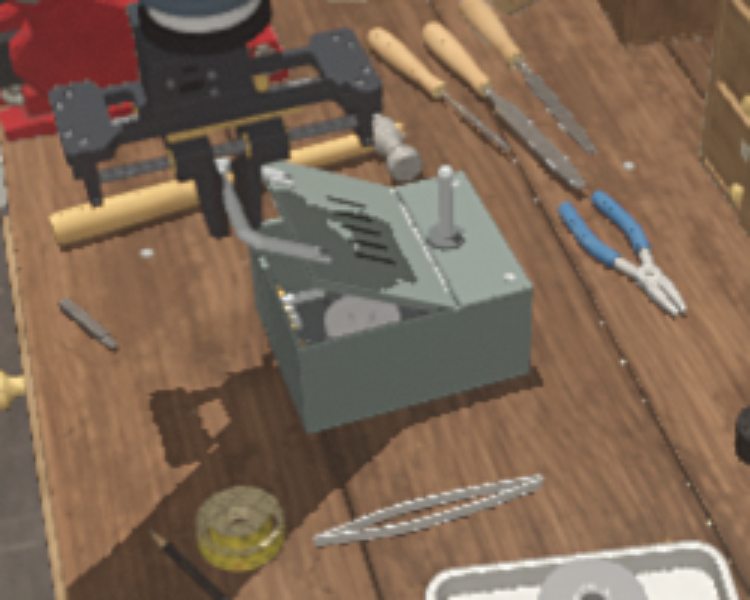

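```bash
python3 -m handwheel '[[[-5,5,0,0,0,0,255],[-10,8.5,0,0,0,0,255],[-15,12.5,0,0,0,0,255],[-20,16.8,0,0,0,0,255],[-25,21,0,0,0,0,255],[-29,25.7,0,0,0,0,255],[-33.5,30.5,0,0,0,0,255],[-37.5,35.4,0,0,0,0,255],[-37.5,35.4,0,0,0,0,255]]]' 30
python3 - <<'E'
from h import *
s=observe(); print(s["position"],s["force"],s["moment"],s["gripper_width"])
cv2.imwrite(f"pics/side13.png",cv2.resize(cam("side")["img"][80:280,130:380],None,fx=3,fy=3))
E
```

```text
time: 18.88
position: [0.4509, 0.3155, 0.1924]
tcp_rot: [0.488, 0.512, -0.487, 0.513]
force: [9.2, 4.9, -16.1]
gripper_width: 0.006
[0.45086146 0.31553611 0.19242355] [  9.23280017   4.90813727 -16.12918929] [ 1.03904459 -1.52046414  0.08448013] 0.006046392217691886
```

View pics/side13.png

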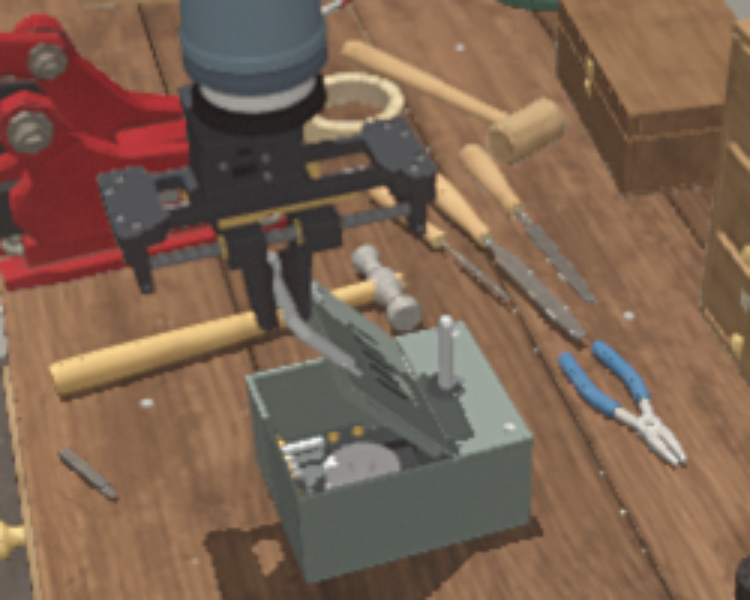

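```bash
python3 -m handwheel '[[[0,3,0,0,0,0,255],[-3,6.5,-0.5,0,0,0,255],[-6,11.5,-1,0,0,0,255],[-8.5,15.5,-1,0,0,0,255],[-10.5,19.5,-1,0,0,0,255],[-12,22.8,-1,0,0,0,255],[-12,22.8,-1,0,0,0,255],[-12,22.8,-1,0,0,0,255]]]' 30
python3 - <<'E'
from h import *
np.set_printoptions(precision=4,suppress=True)
s=observe(); print(s["position"],s["force"],s["moment"],s["gripper_width"])
R0=R.from_quat(s["tcp_rot"]); g=s["position"]+R0.apply([-.005,0,0]); print("grasp",g)
# start grasp was bar shut: [.3941,.3122,.0833]+5mm -> bar z .089 offset ~.0007
off=np.array([0,0,.0007]); b=g+off
ax=np.array([np.cos(.05),np.sin(.05)]); x=(b[:2]-[.3941,.3122])@ax-.117
print("lid deg",np.degrees(np.arctan2(b[2]-.085,.03-x))-1.56,"r",np.hypot(b[2]-.085,.03-x))
for n in ("side","top"):
  d=cam(n); cv2.imwrite(f"pics/{n}14.png",cv2.resize(d["img"][80:280,130:380],None,fx=3,fy=3) if n=="side" else d["img"])
E
```

```text
time: 19.92
position: [0.473, 0.317, 0.2057]
tcp_rot: [0.487, 0.512, -0.487, 0.512]
force: [-2.0, 2.2, 0.3]
gripper_width: 0.006
[0.473  0.317  0.2057] [-1.9692  2.2398  0.3204] [0.2328 0.5656 0.012 ] 0.0059516437929110514
grasp [0.473  0.317  0.2107]
lid deg 60.19263497736609 r 0.14348542936926378
```

View pics/side14.png

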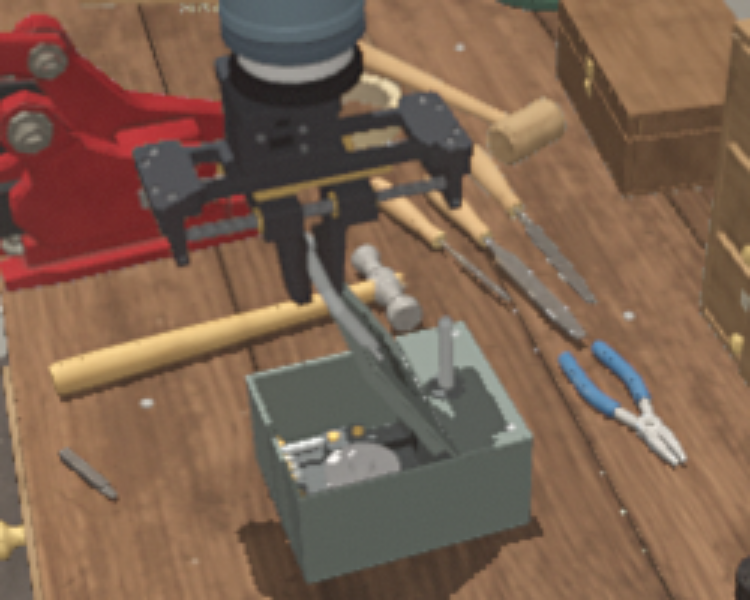

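View pics/top14.png

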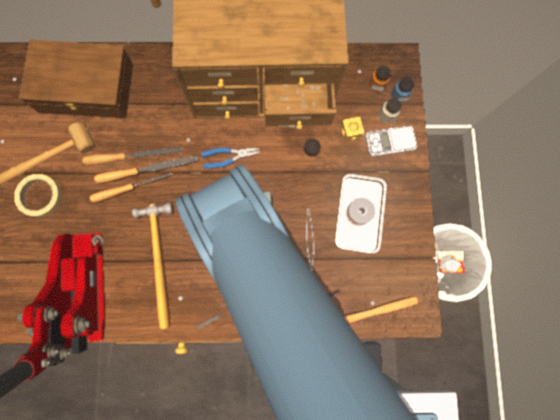

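```bash
python3 - <<'E'
from h import *
d=cam("side"); im=cv2.resize(d["img"][80:280,130:380],None,fx=3,fy=3); 
yaw=.05; sp=np.array([.5585,.3193]); ax=np.array([np.cos(yaw),np.sin(yaw)]); ay=np.array([-ax[1],ax[0]])
o=sp-.048*ax
def P(x,y,z): return [*(o+x*ax+y*ay),z]
for th,c in ((52.5,(255,0,0)),(60,(0,0,255)),(67.5,(0,255,0))):
  t=np.radians(th)
  for L,n,y in ((.147,.004,-.034),(.147,.004,.034),(.105,.003,-.063),(.105,.003,.063)):
    u=proj(d,P(.03-L*np.cos(t)+n*np.sin(t),y,.085+L*np.sin(t)+n*np.cos(t)))
    cv2.circle(im,(int((u[0]-130)*3+1),int((u[1]-80)*3+1)),4,c,1)
  for y in(-.063,.063):
    u=proj(d,P(.03,y,.088)); cv2.circle(im,(int((u[0]-130)*3+1),int((u[1]-80)*3+1)),4,(0,255,255),1)
cv2.imwrite("pics/side15.png",cv2.resize(im[180:480,230:530],None,fx=2,fy=2))
s=observe();print(s["time"],s["position"],s["force"],s["gripper_width"])
E
```

```text
20.075 [0.47299654 0.31700553 0.20566767] [-2.69439372 -0.5316474   0.35662051] 0.005803118819901816
```

View pics/side15.png

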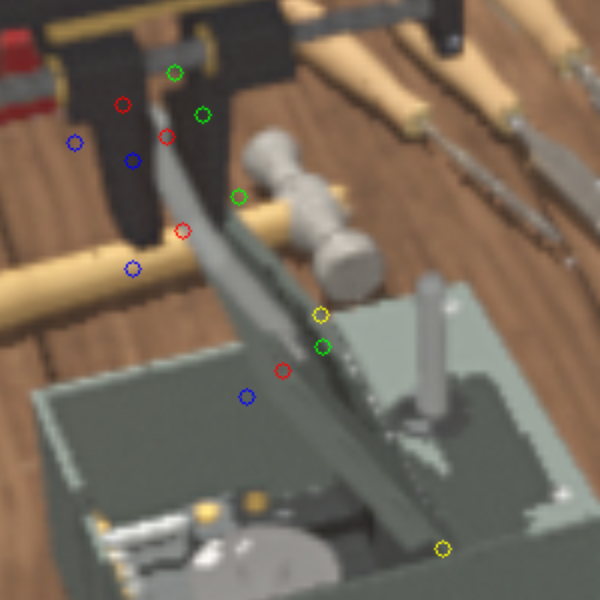

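```bash
python3 - <<'E'
from h import *
d=cam("side"); x0,y0,f=200,135,9
im=cv2.resize(d["img"][135:200,200:285],None,fx=f,fy=f,interpolation=cv2.INTER_CUBIC)
yaw=.05; sp=np.array([.5585,.3185]); ax=np.array([np.cos(yaw),np.sin(yaw)]); ay=np.array([-ax[1],ax[0]])
o=sp-.048*ax
def px(x,y,z):
  u=proj(d,[*(o+x*ax+y*ay),z]); return (int((u[0]-x0+.5)*f),int((u[1]-y0+.5)*f))
for th,c in ((55,(255,0,0)),(60,(0,0,255)),(65,(0,255,0))):
  t=np.radians(th)
  q=lambda L,n,y: px(.03-L*np.cos(t)+n*np.sin(t),y,.085+L*np.sin(t)+n*np.cos(t))
  for y in (-.062,.062): cv2.line(im,q(0,.003,y),q(.105,.003,y),c,1)
  cv2.line(im,q(.105,.003,-.062),q(.105,.003,.062),c,1)
  cv2.circle(im,q(.147,.004,-.034),5,c,2)
cv2.imwrite("pics/side16.png",im)
E
```

```text
(no output)
```

View pics/side16.png

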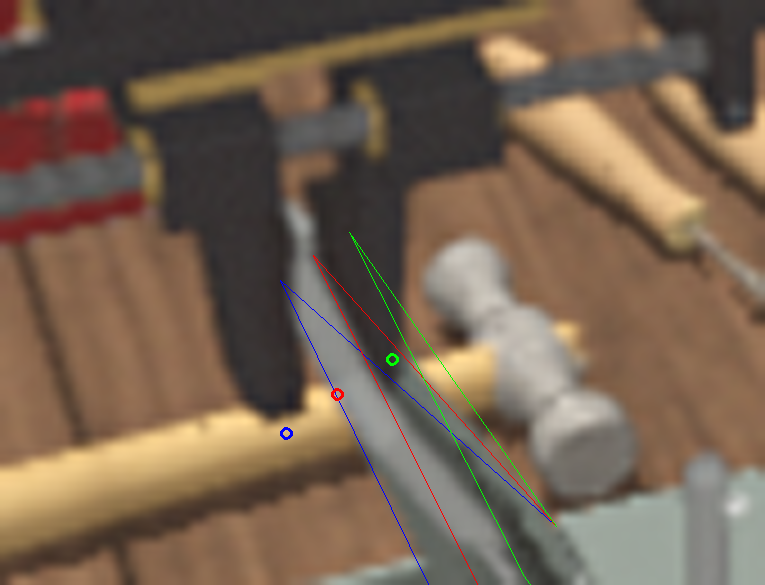

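```bash
python3 - <<'E'
from h import *
np.set_printoptions(precision=4,suppress=True)
t=cam("top"); im=t["img"]; sub=im[170:260,330:395]
m=((im.min(2)>170)).astype(np.uint8); m[:, :320]=0; m[:160]=0; m[270:]=0; m[:,400:]=0
c=max(cv2.findContours(m,0,2)[0],key=cv2.contourArea)
P=np.array([plane(t,*p[0],.02)[:2] for p in c]); r=cv2.minAreaRect((P*1000).astype(np.float32)); print("tray",r)
M=np.zeros(m.shape,np.uint8); cv2.drawContours(M,[c],-1,1,-1)
k=cv2.morphologyEx(((m==0)&(M==1)).astype(np.uint8),cv2.MORPH_OPEN,np.ones((3,3)))
c2=max(cv2.findContours(k,0,2)[0],key=cv2.contourArea); (u,v),rad=cv2.minEnclosingCircle(c2); print(u,v,rad,plane(t,u,v,.0416))
s=observe();print(s["time"],s["position"],s["force"],s["dq"])
E
python3 -m handwheel '[[[0,0,0,0,0,0,255],[0,0,0,0,0,0,255],[0,0,0,0,0,0,255],[0,0,0,0,0,0,255]]]' 30
```

```text
tray ((561.8704833984375, 41.3191032409668), (107.78958129882812, 183.0482177734375), 80.81906127929688)
352.0 217.0 8.602425575256348 [0.548  0.0676 0.0416]
20.175 [0.473  0.317  0.2057] [-2.3889  1.3599  0.8606] [ 0.0007  0.0009 -0.0004  0.0002  0.0013  0.0003  0.0011]
time: 20.68
position: [0.473, 0.317, 0.2056]
tcp_rot: [0.487, 0.512, -0.487, 0.512]
force: [-4.4, 0.7, 3.9]
gripper_width: 0.0056
```

```bash
python3 -m handwheel '[[[0,0,0,0,0,0,255],[0,0,0,0,0,0,255],[0,0,0,0,0,0,255],[0,0,0,0,0,0,255],[0,0,0,0,0,0,255],[0,0,0,0,0,0,255],[0,0,0,0,0,0,255],[0,0,0,0,0,0,255],[0,0,0,0,0,0,255],[0,0,0,0,0,0,255],[0,0,0,0,0,0,255],[0,0,0,0,0,0,255]]]' 30
python3 - <<'E'
from h import *
np.set_printoptions(precision=4,suppress=True)
t=cam("top");print("reel",plane(t,361,211,.0416))
d=cam("side"); cv2.imwrite("pics/side17.png",cv2.resize(d["img"][110:230,190:300],None,fx=5,fy=5))
cv2.imwrite("pics/top17.png",cv2.resize(t["img"][165:260,325:400],None,fx=6,fy=6))
for i in range(3):
  s=observe(); print(s["force"],s["gripper_width"]); cam("side")
E
```

```text
time: 22.18
position: [0.4731, 0.317, 0.2056]
tcp_rot: [0.487, 0.512, -0.487, 0.512]
force: [-5.2, -0.3, 4.7]
gripper_width: 0.0063
reel [0.562  0.0459 0.0416]
[-5.0384  0.5635  4.4847] 0.006183670597984922
[-4.6954  0.594   4.4878] 0.006116562198728566
[-4.8691  0.292   4.0538] 0.005822793216240712
```

View pics/side17.png

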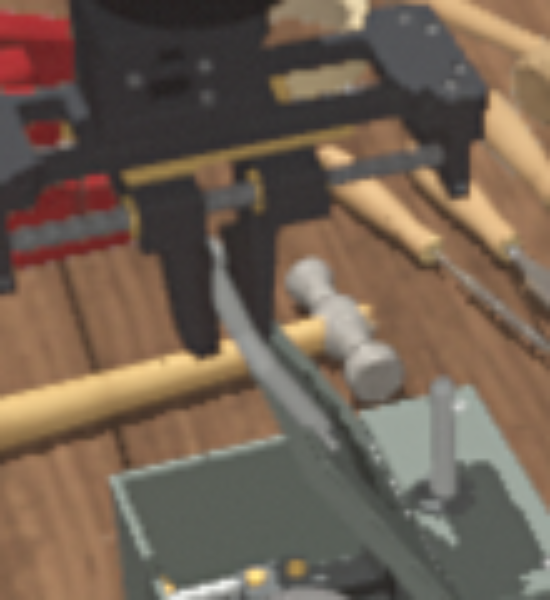

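View pics/top17.png

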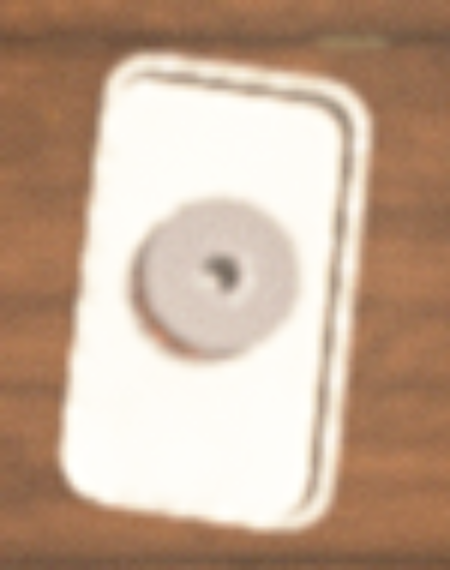

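```bash
python3 - <<'E'
from rig import *
print(close_job()); s=observe(); print(s["time"],s["position"],s["force"],s["gripper_width"])
E
```

```text
the job is handed in; nothing more can be done
None
the job is handed in; nothing more can be done
```

I slid the reel straight up off the spindle, set it down in the tray and let it go. Then I lifted the lid by its pull bar to about 60° and handed the job in at about 22 s, still gripping the bar at 30 N. No verdict was reported.

**Reel:** the last top view shows it standing flat near the middle of the tray, within about 5 mm of its centre. My automatic contour check picked up a shadow instead of the reel, so I read this position by eye.

**Lid angle:** arm position gives 60–61°, and the lid's edge in the side view gives about 59–61°. One early rough overlay suggested about 65°, but I dropped that reading because a finger hid the lid's corner.

**Hold:** before hand-in the arm was still and the finger opening steady at about 6 mm. That is less than the 9 mm bar, but the 64 mm reel also read 60 mm. The arm geometry put the bar about 3.5 mm closer to the hinge than it should be, so the bar may have shifted slightly in the fingers. A steady push of about 7 N along the lid remained.

**Other things on the bench:** they look unmoved in the pictures; I didn't measure them.

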